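# Fit a trolley wheel and lock it with its spring clip

### The arm

A 7-joint arm with a two-finger parallel gripper is mounted at the origin on the work surface. World frame = base frame: x ahead of the robot, y to its left, z up, the work surface at z = 0. Lengths are in m, angles in degrees, forces in N, time in s.
With the tool pointing down it reaches from about 0.425 to 0.875 m from the base axis. Payload 4.7 kg.
Tool frame: the origin (TCP) lies at the very end of the fingers, on their centre line; the grasp point (between the pads) lies 19 mm behind it; z points along the fingers, y is the line along which they close (so a half turn about z gives the same grasp; the last joint's range is limited). The gripper opens to 87 mm and grips with 3 to 60 N. Pads are 19 mm wide; open, the fingers measure 117 mm over their backs; the gripper's body (75 mm by 190 mm) begins 51 mm behind the grasp point.
Start: joints at [-72.244, 18.392, -4.016, 83.108, 1.295, 78.541, -3.26], TCP at [0.19, 0.622, 0.223] pointing down, gripper open.
Joint ranges: [-163.93, 163.93], [-17.29, 119.83], [-79.2, 71.16], [3.27, 140.29], [-89.18, 269.18], [5.43, 117.66], [-154.24, 154.24]. Speed limits (degrees/s): [147.25, 147.25, 180, 180, 180, 180, 180].

### API

Orientations are given as [roll, pitch, yaw] about the fixed x, y, z axes, in that order (R = Rz(yaw) Ry(pitch) Rx(roll)).
In Python, from cell import get_obs, eyes, env gives the robot as it stands.
- The arm moves only by the tool servo_tool, never from a script. Its argument "series" is a list that holds one entry, the list of rows, each a list of 7 numbers: the shift along the tool's x, y, z in units of 300 mm (1.0 is 300 mm), then the turn, a rotation vector about the tool's x, y, z in units of pi rad (1.0 is pi rad), then the opening, from 0 (shut) to 1 (fully open). In form: [[[tx, ty, tz, wx, wy, wz, gripper], ...]]. A call has 1 to 12 rows; each row is the pose to reach, as a shift and turn from the pose commanded when the call began, along the tool's axes at that moment, turning the shorter way round; what a row does not reach only later rows make up. A row lasts 1/12 s, in which the tool goes at most 41.7 mm and 7.16 degrees, less where a joint would pass 70% of its speed; a pose out of reach is approached as far as the arm can. A call with a number of a shift or a turn outside -1 to 1 is refused whole. A call with a gripper value outside its range is refused whole. The fingers move at their own pace and stop on an object; "grip_force" is the grip in N (left out, the last holds). Time passes only in rows, so rows that repeat a pose let the fingers close. It gives the time, the measured TCP pose, the force, the opening and the grip force at its end, in the units of the state.
- get_obs(): the state, without advancing time (a new reading comes with each control period).
- eyes.read_camera(name): name is "side" or "top"; returns a dict with "frame" (400x640x3 uint8, red, green, blue), "depth" (400x640 float32, m along the optical axis (not along the pixel's ray), 0 where there is no reading), "fx", "fy", "cx", "cy" (pixels), "distortion" ([k1, k2, p1, p2, k3] as OpenCV has them; the pictures are not rectified), "origin" and "rotation" of the camera in the world. Camera axes: x right, y down, z forward; pixel columns grow to the right and rows downward; lengths in m; the calibration is good to about 2 mm. A picture is of the moment at which its call begins.
- env.sign_off(): hands the job in; it is judged then, once.
The state is a dict: "time_s": time; "qpos": joint angles; "joint_velocities": joint speeds; "effort": joint torques, N m; "tool_pos": TCP position; "tool_rot": TCP orientation; "force": force on the tool from outside, world axes, zero at the start; "wrist_torque": the same for the moment, N m; "grip_width": finger opening in m; "grasp_force": force on a finger pad.
Only numpy, scipy, OpenCV 4.12 (cv2) and the standard library are available. Lean on these libraries where they do the work, as an engineer would, in place of code of your own. Each camera call takes 0.05 s, during which the arm holds its last target. There are 200 camera calls.

### The job

Fit the orange-hubbed trolley wheel on the upright stub axle, hub boss up and fully down on its brass washer, then take the spring clip by its red tab and push it level and sideways into the axle's groove, just over the boss, until it snaps past and the axle sits fully home in the clip's eye. The axle holder is sprung and gives way, so go by feel and never push the clip against it with more than 25 N; let go of everything and leave the other things on the bench where they are.

Things in the scene. Friction and masses are not known exactly. Their poses are not given: they have to be found in the camera images.
- holder: Fixed dark steel foot of the axle holder, 130 x 120 x 22 mm, origin at the centre of its underside. On it a blue carrier plate (80 x 80 mm, top at 46 mm) with a brass washer (34 mm across, top at 52 mm) and the upright stub axle. Plate and axle ride on springs: they stay upright but yield sideways, any direction, about 1.8 mm per newton, up to 30 mm, and slowly spring back.
- axle_groove (a point): On the axis of the upright steel stub axle (22 mm diameter), at the height where the clip's wire belongs, 98.5 mm over the table; z up. The groove (neck of 14 mm diameter) runs from 3.5 mm below to 4.5 mm above this point; over it is a head, 22 mm across and 10 mm high, chamfered at the top.
- wheel_center (a point): Loose wheel to fit (black tyre, orange boss up): on its axis, half-way up (22 mm over its underside), z up. Tyre 72 mm across, 26 mm high; on it the round boss, 48 mm across, 18 mm high, best gripped from above. Bore 25 mm, through. Seated on the washer, this point is 24.5 mm below axle_groove and the boss's top 2.5 mm below it.
- clip_eye (a point): Centre of the loose hairpin clip's eye, half-way up its 5 mm wire (2.5 mm over its underside); x along the legs to their open end, z up. Gap between the sprung legs: 15 mm at the eye, 7 mm at the throat 10 mm ahead, 28 mm at the ends 26 mm ahead. Pushed over the neck they spread at 8 to 12 N, then the force drops sharply; a stop ends the travel with the neck in the eye.
- clip_tab (a point): Centre for gripping of the clip's upright red tab, 47 mm behind clip_eye and 20 mm over the clip's underside; same axes. The tab is 26 mm long (along x), 10 mm thick (along y) and 32 mm high over the underside; grip it across its thickness from above. Clip mass about 50 g.
- leg_l (a joint): Spread of the clip's left (+y) leg, rad: 0 relaxed, about 0.1 when the neck is in the throat.
- leg_r (a joint): Spread of the clip's right leg, likewise.
- old_wheel: Bystander: worn grey wheel with a white boss, 72 mm across, 44 mm high, origin at the centre of its underside.
- grease_tin: Bystander: yellow-banded tin, 64 mm across, 75 mm high, origin at the centre of its underside.
- screwdriver: Bystander: screwdriver lying on the bench, origin near its middle.
- part_box: Bystander: cardboard box 80 x 60 x 50 mm, origin at the centre of its underside.
- bolt_bin: Bystander: open black bin 140 x 100 x 60 mm, origin at the centre of its underside.
Not all that is in view belongs to the job. Leave any blue or purple look-alike of the part that bears wheel_center alone.

How it is judged (in metres and radians):
On the way, in this order (a step that is already met when the one before it is completed fails the run):
1. the wheel sits on the axle, flat on its washer (horizontal distance between wheel_center and axle_groove below 0.005 m and z of wheel_center in the frame of axle_groove below -0.022 m and angle between wheel_center's own z axis and vertical below 0.1 rad), for 0.2 s.
2. the clip has snapped onto the neck of the axle (horizontal distance between clip_eye and axle_groove below 0.005 m and z of clip_eye in the frame of axle_groove between -0.005 and 0.005 m), for 0.1 s.
At the end, for the whole second after the job is handed in: Wheel on the axle: axes within 5 mm, boss up within 0.1 rad, centre at least 22 mm below axle_groove. Clip: eye within 5 mm of axle_groove sideways and in height, level within 0.25 rad, both legs' spread under 0.05 rad (all of step 1 and all of step 2 and angle between clip_eye's own z axis and vertical below 0.25 rad and value of joint each of leg_l, leg_r below 0.05 rad); the robot touches nothing.
It fails at once if the clip is pushed against the axle or its holder with more than 30 N (contact force between clip and holder above 30 N).
It fails at once if a bystander is moved by more than 25 mm (distance of any of old_wheel, grease_tin, screwdriver, part_box, bolt_bin from where it was at the start of the episode above 0.025 m).
It also fails if it takes over 72 s, if anything falls off the work surface, if the arm or the gripper's body presses on something with over 40 N, if the wrist force passes 120 N, or if a joint passes its speed limit or range.

## Working session

There is one attempt and no reset: what is moved stays moved. The work goes in short steps, Python scripts to look and compute and a tool call to move; the robot and the scene stay as the last step left them, time stands still between calls to the robot, and variables do not carry over. Pictures are saved under pics/ and viewed, at most 10 in all, crops included, and the job is handed in when it is done.

Besides the shell and the picture viewer there is one more tool, called by a JSON object that holds its "api" and its "payload", one argument or row to a line. servo_tool: Moves the arm, as the interface text tells. Shifts and turns lie within -1 to 1; 1 stands for 300 mm of shift or pi rad of turn. Its arguments: {"type":"object","properties":{"series":{"type":"array"},"grip_force":{"type":"number"}},"required":["series"]}

```bash
ls; mkdir -p pics
cat > h.py <<'E'
import numpy as np, cv2
from cell import get_obs, eyes, env
def cam(n):
    return eyes.read_camera(n)
def save(im,name): cv2.imwrite('pics/'+name,im[:,:,::-1])
def rays(c,px):
    K=np.array([[c['fx'],0,c['cx']],[0,c['fy'],c['cy']],[0,0,1]])
    p=cv2.undistortPoints(np.array(px,float).reshape(-1,1,2),K,np.array(c['distortion'])).reshape(-1,2)
    d=np.c_[p,np.ones(len(p))]
    return d@np.array(c['rotation']).T
def plane(c,px,z):
    d=rays(c,px);o=np.array(c['origin'])
    return o+d*((z-o[2])/d[:,2])[:,None]
def depthpts(c,px):
    px=np.array(px).reshape(-1,2);z=c['depth'][px[:,1].astype(int),px[:,0].astype(int)]
    return np.array(c['origin'])+rays(c,px)*z[:,None]
E
python3 - <<'E'
from h import *
for n in('top','side'):
    c=cam(n);save(c['frame'],n+'0.png');print(n,c['origin'],c['rotation'],c['fx'],c['distortion'])
o=get_obs();print(o)
E
```

```text
pics
top [0.48165063 0.01949332 0.98717997] [-173.55963034   -1.77840335  -91.2037097 ] 434.4645228179443 [-0.03622696  0.          0.          0.          0.        ]
side [ 0.19612947 -0.5921387   0.9347273 ] [-140.28103779    0.77950466  -32.95595193] 504.5072255537271 [0.02982972 0.         0.         0.         0.        ]
{'time_s': 0.1, 'qpos': array([-72.24363425,  18.43441027,  -4.01719468,  83.16662635,
         1.29300817,  78.53742504,  -3.25951759]), 'joint_velocities': array([ 0.01648424, -0.0729573 ,  0.05664387, -0.10551944,  0.00045245,
       -0.05719419, -0.04443946]), 'effort': array([-4.04057855e-04, -4.92573094e+01, -4.06060964e-01, -3.13399243e+01,
       -6.40728185e-02,  3.95986461e-02,  6.87056649e-05]), 'tool_pos': array([0.18936411, 0.62131998, 0.22158689]), 'tool_rot': array([-1.79906659e+02,  2.72976840e-03,  1.63054866e+02]), 'force': array([-0.1427835 , -0.25107696,  0.65000959]), 'wrist_torque': array([ 0.00108263, -0.00317682,  0.01473462]), 'grasp_force': 0.0, 'grip_width': 0.08653647954699846}
```

View pics/top0.png

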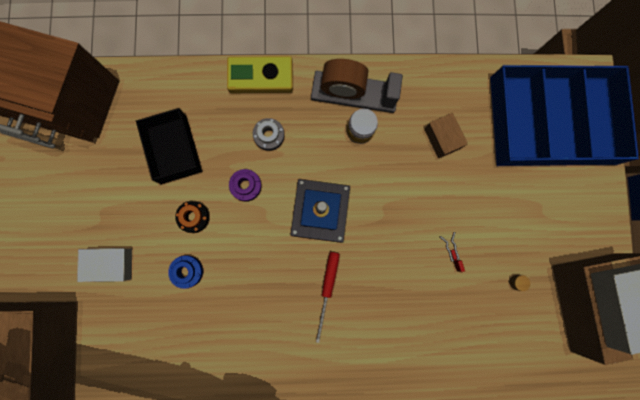

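View pics/side0.png

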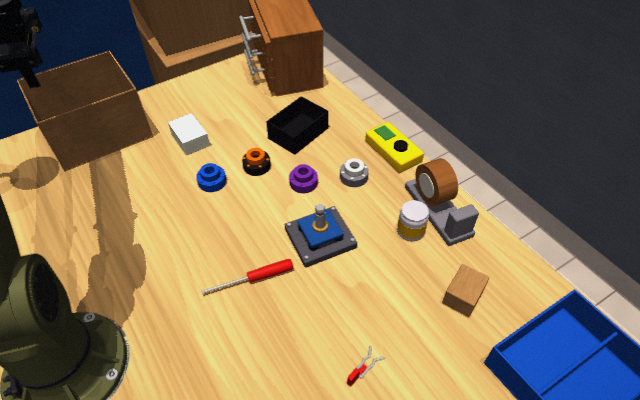

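Candidates for the wheel in the top view are orange (192,216), blue (185,271), purple (245,184) and grey/white (268,133). The orange-bossed wheel on a black tyre at (192,216) fits the description; blue and purple are look-alikes, and grey is the old wheel. The holder is at (321,210), and the clip at (454,252) has its red tab at the lower right and its legs pointing up. I'll confirm with a crop and measure.

```bash
cat >> h.py <<'E'
from scipy.spatial.transform import Rotation as R
_cam=cam
def cam(n):
    c=_cam(n); c['rotation']=R.from_euler('xyz',c['rotation'],degrees=True).as_matrix(); return c
def mask(c,lo,hi,box):
    h=cv2.cvtColor(c['frame'],cv2.COLOR_RGB2HSV);m=cv2.inRange(h,lo,hi)
    k=np.zeros_like(m);x0,y0,x1,y1=box;k[y0:y1,x0:x1]=m[y0:y1,x0:x1];return k
E
python3 - <<'E'
from h import *
t=cam('top');s=cam('side')
f=t['frame'];g=s['frame']
def cr(f,x,y,r=30): return cv2.resize(f[y-r:y+r,x-r:x+r],(380,280 if 0 else 380),interpolation=cv2.INTER_CUBIC)
im=np.vstack([np.hstack([cr(f,192,216),cr(f,454,252)]),np.hstack([cr(g,256,161),cr(g,366,366)])])
im=cv2.resize(im,(600,600));save(im,'crop1.png')
def rep(name,c,m,z):
    n,l,st,ce=cv2.connectedComponentsWithStats(m)
    for i in range(1,n):
        if st[i,4]>8:
            ys,xs=np.where(l==i);d=depthpts(c,np.c_[xs,ys])
            print(name,st[i],ce[i].round(1),plane(c,[ce[i]],z)[0].round(4),'depth med',np.median(d,0).round(4))
for n,c,b in(('top',t,(160,190,225,245)),('side',s,(235,140,280,180))):
    rep(n+' orange',c,mask(c,(5,120,60),(20,255,255),b),.044)
    m=mask(c,(0,0,0),(180,255,70),b);rep(n+' black',c,m,.013)
for n,c,b in(('top',t,(430,225,480,280)),('side',s,(340,340,395,390))):
    rep(n+' tab',c,mask(c,(0,150,60),(5,255,255),b)|mask(c,(172,150,60),(180,255,255),b),.032)
    rep(n+' wire',c,mask(c,(0,0,90),(180,60,255),b),.005)
for n,c,b in(('top',t,(290,175,355,245)),('side',s,(280,195,360,265))):
    rep(n+' blue',c,mask(c,(100,120,40),(125,255,255),b),.046)
    rep(n+' brass',c,mask(c,(12,100,80),(32,255,255),b),.052)
    rep(n+' steel',c,mask(c,(0,0,110),(180,60,255),b),.113)
E
```

```text
top orange [215 190  10   2  15] [219.2 190.3] [0.6162 0.2074 0.044 ] depth med [6.231e-01 2.171e-01 1.000e-04]
top orange [160 200  41  30 702] [179.6 211.5] [0.5713 0.2927 0.044 ] depth med [0.5746 0.2935 0.0172]
top orange [193 200  32  24 365] [214.2 209.7] [0.5739 0.2181 0.044 ] depth med [5.818e-01 2.258e-01 2.000e-04]
top orange [198 204   3   4  11] [199.1 205.4] [0.584  0.2508 0.044 ] depth med [0.5865 0.2548 0.0257]
top orange [202 216   4   4  11] [203.8 217.8] [0.5567 0.2403 0.044 ] depth med [0.5577 0.2442 0.0262]
top orange [160 219  18  11 123] [166.7 224.2] [0.5443 0.3201 0.044 ] depth med [ 5.476e-01  3.352e-01 -2.000e-04]
top orange [194 227   4   4  11] [195.5 228.6] [0.5336 0.2581 0.044 ] depth med [0.5338 0.2635 0.027 ]
top orange [160 226  65  12 312] [188.4 233.8] [0.5228 0.2731 0.044 ] depth med [5.242e-01 2.907e-01 2.000e-04]
top black [182 201  27  32 357] [198.5 217.7] [0.5596 0.2595 0.013 ] depth med [0.5537 0.2528 0.0256]
top black [176 203   9  10  32] [179.9 207.5] [0.5834 0.3011 0.013 ] depth med [0.5829 0.2984 0.0262]
top black [184 211   8  11  54] [
[... 2262 characters left out ...]
.572 -0.009  0.052] depth med [0.594  0.0353 0.0009]
side brass [313 221  15  11  80] [319.6 226.9] [ 0.5664 -0.0176  0.052 ] depth med [ 0.5643 -0.02    0.052 ]
side steel [316 204   9   8  54] [319.8 207.2] [ 0.5701 -0.0132  0.113 ] depth med [ 0.5702 -0.0137  0.114 ]
side steel [331 207   4   3  11] [332.6 207.9] [ 0.5917 -0.03    0.113 ] depth med [0.6325 0.0292 0.0276]
side steel [287 222   4   4  11] [288.5 223.6] [ 0.4918 -0.0146  0.113 ] depth med [0.5227 0.0466 0.0256]
side steel [350 238   6   3  15] [352.3 239. ] [ 0.5788 -0.1195  0.113 ] depth med [ 0.6186 -0.0696  0.026 ]
side steel [304 255   5   4  14] [306.  256.5] [ 0.4781 -0.104   0.113 ] depth med [ 0.5083 -0.0522  0.0257]
```

View pics/crop1.png

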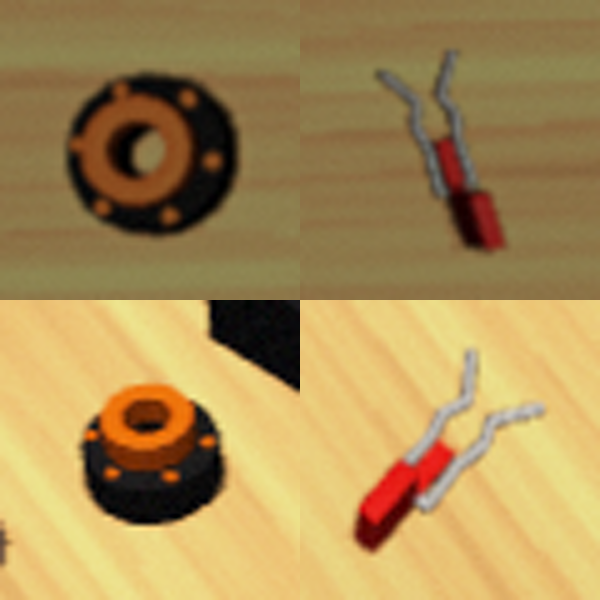

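The crop confirms the orange wheel on a black tyre, boss up, bore open (top-left at its centre (135,150)). The clip lies flat, its tab at crop (480,220) and its legs opening up and to the left. Next come precise fits from depth.

```bash
cat >> h.py <<'E'
def cloud(c):
    ys,xs=np.where(c['depth']>0);return depthpts(c,np.c_[xs,ys])
def sel(P,x,y,r,z0,z1):
    return P[(np.hypot(P[:,0]-x,P[:,1]-y)<r)&(P[:,2]>z0)&(P[:,2]<z1)]
def minc(P): 
    (x,y),r=cv2.minEnclosingCircle(P[:,:2].astype(np.float32)*1000);return round(x/1000,4),round(y/1000,4),round(r/1000,4)
E
python3 - <<'E'
from h import *
for n in('top','side'):
    P=cloud(cam(n))
    b=sel(P,.563,.27,.045,.041,.05);print(n,'boss',minc(b),b.mean(0).round(4),len(b))
    b=sel(P,.563,.27,.06,.021,.03);print(n,'tyre',minc(b))
    b=sel(P,.571,-.0133,.02,.108,.12);print(n,'head',minc(b),b.mean(0).round(4),len(b))
    b=sel(P,.441,-.32,.03,.029,.036);print(n,'tab',cv2.minAreaRect(b[:,:2].astype(np.float32)*1000),b.mean(0).round(4),len(b))
    b=sel(P,.47,-.31,.07,.003,.008);m=b[:,:2].mean(0);u=np.linalg.svd(b[:,:2]-m)[2][0];print(n,'wire',m,np.degrees(np.arctan2(*u[::-1])),len(b))
    tips=sel(P,.5,-.305,.02,.003,.008); 
    d=(b[:,:2]-[.441,-.32])@np.array([.96,.28]);print('far',b[np.argsort(d)[-8:]].round(4)[:,:2].tolist())
E
```

```text
top boss (0.5628, 0.2727, 0.0243) [0.5629 0.2727 0.0439] 265
top tyre (0.5625, 0.2731, 0.0361)
top head (0.5716, -0.0137, 0.0106) [ 0.5711 -0.0136  0.1125] 91
top tab ((440.9764404296875, -321.53192138671875), (25.211807250976562, 10.224939346313477), 13.032193183898926) [ 0.4411 -0.3211  0.0319] 52
top wire [ 0.4734459  -0.30946513] -179.79945073357175 307
far [[0.5348, -0.3319], [0.5223, -0.2705], [0.531, -0.2941], [0.5246, -0.2705], [0.5398, -0.3158], [0.5268, -0.27], [0.5376, -0.3037], [0.5355, -0.2943]]
side boss (0.5626, 0.2734, 0.0262) [0.5602 0.2719 0.0444] 165
side tyre (0.562, 0.2731, 0.0388)
side head (0.5704, -0.0148, 0.0113) [ 0.5699 -0.0148  0.1128] 66
side tab ((439.87469482421875, -322.899658203125), (25.498159408569336, 9.581290245056152), 16.96392822265625) [ 0.4393 -0.3227  0.0319] 70
side wire [ 0.4769413  -0.30342048] -167.94475780862211 450
far [[0.5249, -0.2757], [0.5258, -0.2779], [0.5375, -0.3164], [0.5275, -0.279], [0.5322, -0.2921], [0.5372, -0.3078], [0.5377, -0.3008], [0.5347, -0.2889]]
```

```bash
cat >> h.py <<'E'
def delta(p,yaw=None,base=None):
    o=get_obs();A=R.from_euler('xyz',o['tool_rot'],degrees=True)
    d=A.inv().apply(np.array(p)-o['tool_pos'])/.3
    y=o['tool_rot'][2] if yaw is None else yaw
    w=(A.inv()*R.from_euler('xyz',[180,0,y],degrees=True)).as_rotvec()/np.pi
    print('delta',d.round(4),w.round(4),'pos',o['tool_pos'].round(4),'rot',o['tool_rot'].round(2),'t',o['time_s'],'F',o['force'].round(1))
E
python3 -c "
from h import *
delta([.5627,.273,.10],163)"
```

```text
delta [-1.5287 -0.7488  0.4079] [-0.0002  0.      0.0003] pos [0.1895 0.6216 0.2222] rot [-179.97    0.    163.05] t 0.3 F [ 0.3 -0.1 -0.3]
```

{"api": "servo_tool", "payload": {
  "series": [
    [[-0.8,-0.39,0.1,0,0,0,1],[-0.8,-0.39,0.1,0,0,0,1],[-0.8,-0.39,0.1,0,0,0,1],[-0.8,-0.39,0.1,0,0,0,1],[-0.8,-0.39,0.1,0,0,0,1],[-0.8,-0.39,0.1,0,0,0,1],[-0.8,-0.39,0.1,0,0,0,1],[-0.8,-0.39,0.1,0,0,0,1]]
  ],
  "grip_force": 25
}}

```text
time_s: 0.97
tool_pos: [0.3905, 0.4341, 0.1922]
tool_rot: [-179.9, 0.2, 162.5]
force: [0.0, -0.1, 0.6]
grip_width: 0.0872
grasp_force: 0.0
```

{"api": "servo_tool", "payload": {
  "series": [
    [[-0.729,-0.359,0.308,0,0,0,1],[-0.729,-0.359,0.308,0,0,0,1],[-0.729,-0.359,0.308,0,0,0,1],[-0.729,-0.359,0.308,0,0,0,1],[-0.729,-0.359,0.308,0,0,0,1],[-0.729,-0.359,0.308,0,0,0,1],[-0.729,-0.359,0.308,0,0,0,1],[-0.729,-0.359,0.308,0,0,0,1],[-0.729,-0.359,0.308,0,0,0,1]]
  ]
}}

```text
time_s: 1.72
tool_pos: [0.5624, 0.2737, 0.0998]
tool_rot: [180.0, -0.1, 163.0]
force: [0.2, 1.2, 0.6]
grip_width: 0.0868
grasp_force: 0.0
```

```bash
python3 -c "
from h import *
delta([.5627,.273,.029],163);print(get_obs()['qpos'])"
```

```text
delta [-0.002  -0.0019  0.236 ] [ 0.     -0.0004  0.0001] pos [0.5624 0.2737 0.0998] rot [ 1.7999e+02 -7.0000e-02  1.6301e+02] t 1.7167 F [0.2 1.2 0.6]
[-38.19591977  20.35393045  12.06584456  95.56750288  -4.67595779
  64.6144431   48.16181514]
```

{"api": "servo_tool", "payload": {
  "series": [
    [[0,-0.002,0.12,0,0,0,1],[0,-0.002,0.18,0,0,0,1],[0,-0.002,0.22,0,0,0,1],[0,-0.002,0.235,0,0,0,1],[0,-0.002,0.235,0,0,0,1],[0,-0.002,0.235,0,0,0,0.4],[0,-0.002,0.235,0,0,0,0.4],[0,-0.002,0.235,0,0,0,0.4],[0,-0.002,0.235,0,0,0,0.4],[0,-0.002,0.235,0,0,0,0.4],[0,-0.002,0.235,0,0,0,0.4],[0,-0.002,0.235,0,0,0,0.4]]
  ],
  "grip_force": 25
}}

```text
time_s: 2.72
tool_pos: [0.5627, 0.2726, 0.0299]
tool_rot: [180.0, 0.0, 163.0]
force: [-0.2, -0.1, -0.1]
grip_width: 0.0481
grasp_force: 0.8
```

{"api": "servo_tool", "payload": {
  "series": [
    [[0,0,0,0,0,0,0.3],[0,0,0,0,0,0,0.3],[0,0,0,0,0,0,0.3],[0,0,0,0,0,0,0.3]]
  ],
  "grip_force": 30
}}

```text
time_s: 3.05
tool_pos: [0.5628, 0.2726, 0.0299]
tool_rot: [180.0, 0.0, 163.1]
force: [-0.1, -0.2, 1.2]
grip_width: 0.0467
grasp_force: 30.0
```

{"api": "servo_tool", "payload": {
  "series": [
    [[0,0,-0.1,0,0,0,0.3],[0,0,-0.2,0,0,0,0.3],[0,0,-0.3,0,0,0,0.3],[0,0,-0.4,0,0,0,0.3],[0,0,-0.48,0,0,0,0.3],[0,0,-0.5,0,0,0,0.3],[0,0,-0.5,0,0,0,0.3]]
  ]
}}

```text
time_s: 3.63
tool_pos: [0.5636, 0.273, 0.1812]
tool_rot: [179.8, 0.1, 163.0]
force: [-0.1, -0.3, -2.3]
grip_width: 0.0467
grasp_force: 30.0
```

```bash
python3 -c "
from h import *
delta([.571,-.0138,.18],163)
for n in('top','side'):
    c=cam(n);P=cloud(c)
    b=sel(P,.571,-.0138,.02,.108,.12);print('head',minc(b),b.mean(0).round(4))
    z=get_obs()['tool_pos'][2];m=mask(c,(5,150,60),(18,255,255),(100,60,300,260));h=cv2.moments(m);px=[h['m10']/h['m00'],h['m01']/h['m00']]
    for a in(.2,.3):
      b=sel(P,.563,.273,.05,z-.007-a*.03,z-.003+.0);print(len(b),b.mean(0).round(4) if len(b) else 0)
    save(c['frame'],n+'1.png')
"
```

```text
delta [-0.3025 -0.9072  0.0024] [0.0008 0.0007 0.0003] pos [0.5636 0.273  0.1812] rot [1.7985e+02 1.3000e-01 1.6305e+02] t 3.6333 F [-0.1 -0.3 -2.3]
head (0.5715, -0.0138, 0.0107) [ 0.5712 -0.0137  0.1126]
0 0
0 0
head (0.5697, -0.0137, 0.0112) [ 0.57   -0.0149  0.1128]
130 [0.5495 0.2528 0.1705]
159 [0.5501 0.2519 0.1691]
```

View pics/side1.png

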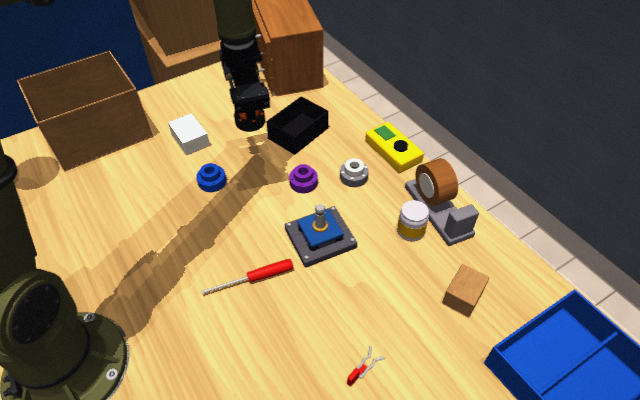

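Side view: wheel hangs in the gripper at (248,110), and the axle head is at (320,207). Carrying it over now.

{"api": "servo_tool", "payload": {
  "series": [
    [[-0.303,-0.907,0,0,0,0,0.3],[-0.303,-0.907,0,0,0,0,0.3],[-0.303,-0.907,0,0,0,0,0.3],[-0.303,-0.907,0,0,0,0,0.3],[-0.303,-0.907,0,0,0,0,0.3],[-0.303,-0.907,0,0,0,0,0.3],[-0.303,-0.907,0,0,0,0,0.3],[-0.303,-0.907,0,0,0,0,0.3],[-0.303,-0.907,0,0,0,0,0.3],[-0.303,-0.907,0,0,0,0,0.3]]
  ]
}}

```text
time_s: 4.57
tool_pos: [0.569, -0.0137, 0.1775]
tool_rot: [-180.0, -0.2, 163.0]
force: [0.2, 0.2, -2.2]
grip_width: 0.0468
grasp_force: 30.0
```

```bash
python3 -c "
from h import *
delta([.571,-.0138,.14],163);print(get_obs()['qpos'])
c=cam('side');P=cloud(c);z=get_obs()['tool_pos'][2]
import sys
m=mask(c,(0,0,0),(180,255,80),(250,100,400,260))
b=sel(P,.571,-.014,.05,z-.035,z+.02)
for lo in np.arange(-.03,.02,.005):
  q=b[(b[:,2]>z+lo)&(b[:,2]<z+lo+.005)];print(round(lo,3),len(q),minc(q) if len(q) else '')
f=c['frame'];save(cv2.resize(f[120:260,240:400],(640,560),interpolation=cv2.INTER_CUBIC),'side2.png')
"
```

```text
delta [-0.0068  0.0016  0.1248] [-0.0002 -0.0012  0.0002] pos [ 0.569  -0.0137  0.1775] rot [-179.96   -0.21  163.03] t 4.5667 F [ 0.2  0.2 -2.2]
[-21.09962633  10.45344509  22.32872491  99.01619142  -4.19124963
  71.55534954  75.26976704]
-0.03 36 (0.5657, -0.0175, 0.0352)
-0.025 56 (0.5648, -0.019, 0.0351)
-0.02 54 (0.5653, -0.0182, 0.0348)
-0.015 52 (0.5617, -0.0217, 0.0336)
-0.01 78 (0.5662, -0.0159, 0.0346)
-0.005 155 (0.5661, -0.0144, 0.0358)
0.0 25 (0.558, -0.0238, 0.025)
0.005 10 (0.5558, -0.0236, 0.0231)
0.01 9 (0.5458, -0.0138, 0.0065)
0.015 2 (0.548, -0.0124, 0.0016)
```

View pics/side2.png

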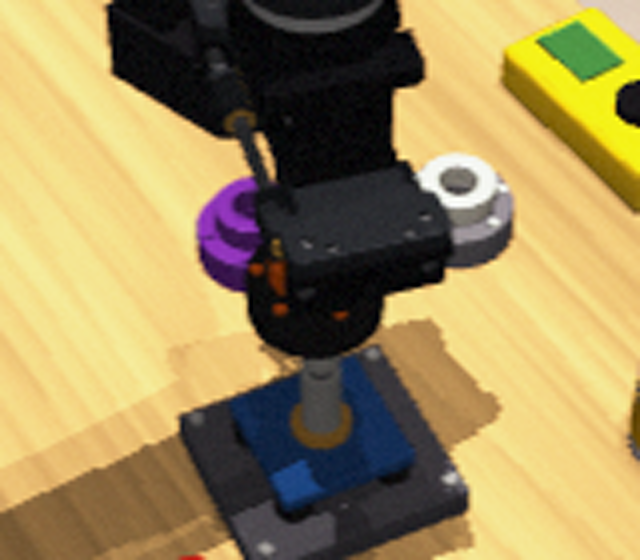

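The crop shows the wheel held level, at about (315,300), just above the axle head (320,365). Next I'll correct the 2 mm in x and lower.

{"api": "servo_tool", "payload": {
  "series": [
    [[-0.007,0.001,0.03,0,0,0,0.3],[-0.007,0.001,0.06,0,0,0,0.3],[-0.007,0.001,0.09,0,0,0,0.3],[-0.007,0.001,0.09,0,0,0,0.3],[-0.007,0.001,0.09,0,0,0,0.3]]
  ]
}}

```text
time_s: 5.03
tool_pos: [0.5715, -0.0141, 0.1513]
tool_rot: [-179.9, -0.1, 163.1]
force: [0.4, -1.1, -2.9]
grip_width: 0.0467
grasp_force: 30.0
```

{"api": "servo_tool", "payload": {
  "series": [
    [[0,0,0.015,0,0,0,0.3],[0,0,0.03,0,0,0,0.3],[0,0,0.045,0,0,0,0.3],[0,0,0.06,0,0,0,0.3],[0,0,0.06,0,0,0,0.3]]
  ]
}}

```text
time_s: 5.45
tool_pos: [0.5716, -0.0146, 0.1335]
tool_rot: [-180.0, -0.1, 163.1]
force: [-0.5, -0.2, -2.4]
grip_width: 0.0471
grasp_force: 30.0
```

No contact force 10 mm below the head's top, so the wheel is threaded on. Continuing down.

{"api": "servo_tool", "payload": {
  "series": [
    [[0,0.001,0.03,0,0,0,0.3],[0,0.001,0.06,0,0,0,0.3],[0,0.001,0.09,0,0,0,0.3],[0,0.001,0.12,0,0,0,0.3],[0,0.001,0.145,0,0,0,0.3],[0,0.001,0.155,0,0,0,0.3],[0,0.001,0.155,0,0,0,0.3]]
  ]
}}

```text
time_s: 6.03
tool_pos: [0.5716, -0.0143, 0.0869]
tool_rot: [-180.0, -0.1, 163.0]
force: [-0.7, -0.3, -2.4]
grip_width: 0.0474
grasp_force: 30.0
```

{"api": "servo_tool", "payload": {
  "series": [
    [[0,0,0.005,0,0,0,0.3],[0,0,0.01,0,0,0,0.3],[0,0,0.013,0,0,0,0.3],[0,0,0.013,0,0,0,0.3]]
  ]
}}

```text
time_s: 6.37
tool_pos: [0.5726, -0.0143, 0.0844]
tool_rot: [180.0, 0.0, 163.1]
force: [-0.6, 0.1, -1.9]
grip_width: 0.0468
grasp_force: 30.0
```

{"api": "servo_tool", "payload": {
  "series": [
    [[0,0,0.004,0,0,0,0.3],[0,0,0.008,0,0,0,0.3],[0,0,0.008,0,0,0,0.3],[0,0,0.008,0,0,0,0.3]]
  ]
}}

```text
time_s: 6.7
tool_pos: [0.5724, -0.0142, 0.0819]
tool_rot: [180.0, 0.0, 163.1]
force: [0.2, -0.2, -2.5]
grip_width: 0.047
grasp_force: 30.0
```

{"api": "servo_tool", "payload": {
  "series": [
    [[0,0,0.004,0,0,0,0.3],[0,0,0.004,0,0,0,0.3]]
  ]
}}

```text
time_s: 6.87
tool_pos: [0.5733, -0.0143, 0.0817]
tool_rot: [180.0, 0.1, 163.0]
force: [-0.5, -0.0, 3.1]
grip_width: 0.047
grasp_force: 30.0
```

{"api": "servo_tool", "payload": {
  "series": [
    [[0,0,0,0,0,0,0.7],[0,0,0,0,0,0,0.9],[0,0,0,0,0,0,0.9],[0,0,0,0,0,0,0.9],[0,0,0,0,0,0,0.9]]
  ]
}}

```text
time_s: 7.28
tool_pos: [0.5723, -0.0142, 0.0804]
tool_rot: [-180.0, -0.0, 163.1]
force: [-0.3, 0.2, -1.2]
grip_width: 0.0719
grasp_force: 0.0
```

{"api": "servo_tool", "payload": {
  "series": [
    [[0,0,-0.1,0,0,0,0.9],[0,0,-0.2,0,0,0,0.9],[0,0,-0.3,0,0,0,0.9],[0,0,-0.35,0,0,0,0.9],[0,0,-0.35,0,0,0,0.9]]
  ]
}}

```text
time_s: 7.7
tool_pos: [0.575, -0.0144, 0.1901]
tool_rot: [179.8, 0.4, 163.0]
force: [0.4, -0.1, 0.4]
grip_width: 0.0784
grasp_force: 0.0
```

```bash
python3 -c "
from h import *
delta([.441,-.322,.12],16);print(get_obs()['qpos'])"
```

```text
delta [ 0.13   -1.1119  0.2292] [ 3.200e-03 -4.000e-04  8.169e-01] pos [ 0.575  -0.0144  0.1901] rot [179.82   0.4  163.05] t 7.7 F [ 0.4 -0.1  0.4]
[-21.16844452  10.17602571  22.51592629  97.84481448  -4.13678413
  72.34648469  75.30056821]
```

{"api": "servo_tool", "payload": {
  "series": [
    [[0.1,-0.8,0,0,0,0.41,0.9],[0.1,-0.8,0,0,0,0.41,0.9],[0.1,-0.8,0,0,0,0.41,0.9],[0.1,-0.8,0,0,0,0.41,0.9],[0.1,-0.8,0,0,0,0.41,0.9],[0.1,-0.8,0,0,0,0.41,0.9],[0.1,-0.8,0,0,0,0.41,0.9],[0.1,-0.8,0,0,0,0.41,0.9],[0.1,-0.8,0,0,0,0.41,0.9],[0.1,-0.8,0,0,0,0.41,0.9],[0.1,-0.8,0,0,0,0.41,0.9],[0.1,-0.8,0,0,0,0.41,0.9]]
  ]
}}

```text
time_s: 8.7
tool_pos: [0.4732, -0.2348, 0.1845]
tool_rot: [-179.9, -0.0, 89.2]
force: [0.3, -0.6, -0.1]
grip_width: 0.0783
grasp_force: 0.0
```

```bash
python3 -c "
from h import *
delta([.4405,-.322,.12],16);print(get_obs()['qpos'])
c=cam('top');P=cloud(c)
for a in((.022,.030),(.07,.085),(.09,.1),(.108,.118)):
    b=sel(P,.571,-.014,.045,*a);print(a,len(b),minc(b),b.mean(0).round(4))
"
```

```text
delta [-0.2922 -0.1044  0.2151] [-5.000e-04  2.000e-04  4.067e-01] pos [ 0.4732 -0.2348  0.1845] rot [-1.799e+02 -2.000e-02  8.920e+01] t 8.7 F [ 0.3 -0.6 -0.1]
[-11.29824854   5.05103483  36.99214474 104.49317623  -3.18089063
  71.59220991  25.79503141]
(0.022, 0.03) 42 (0.5692, -0.0139, 0.0445) [ 0.551  -0.0096  0.0233]
(0.07, 0.085) 487 (0.5724, -0.0144, 0.0359) [ 0.5705 -0.0134  0.0781]
(0.09, 0.1) 307 (0.5722, -0.0146, 0.0238) [ 0.572  -0.0141  0.0957]
(0.108, 0.118) 91 (0.5716, -0.0134, 0.0108) [ 0.5712 -0.0135  0.1128]
```

The wheel is seated: boss top 95.7 mm and axes within about 1 mm. Now the clip.

{"api": "servo_tool", "payload": {
  "series": [
    [[-0.292,-0.104,0.2,0,0,0.407,0.5],[-0.292,-0.104,0.2,0,0,0.407,0.5],[-0.292,-0.104,0.2,0,0,0.407,0.5],[-0.292,-0.104,0.2,0,0,0.407,0.5],[-0.292,-0.104,0.2,0,0,0.407,0.5],[-0.292,-0.104,0.2,0,0,0.407,0.5],[-0.292,-0.104,0.2,0,0,0.407,0.5],[-0.292,-0.104,0.2,0,0,0.407,0.5],[-0.292,-0.104,0.2,0,0,0.407,0.5],[-0.292,-0.104,0.2,0,0,0.407,0.5],[-0.292,-0.104,0.2,0,0,0.407,0.5],[-0.292,-0.104,0.2,0,0,0.407,0.5]]
  ]
}}

```text
time_s: 9.75
tool_pos: [0.4412, -0.322, 0.1251]
tool_rot: [-180.0, 0.0, 16.0]
force: [-0.1, 0.3, -0.9]
grip_width: 0.0435
grasp_force: 0.0
```

```bash
python3 -c "
from h import *
delta([.4405,-.322,.006],16);print(get_obs()['qpos'])"
```

```text
delta [-0.0019 -0.0004  0.397 ] [-0.0001  0.0002  0.0003] pos [ 0.4412 -0.322   0.1251] rot [-1.7997e+02  4.0000e-02  1.6050e+01] t 9.75 F [-0.1  0.3 -0.9]
[-10.73451956  13.04644153  49.83528415 106.46009456 -10.90788065
  65.48416466 -31.01179631]
```

{"api": "servo_tool", "payload": {
  "series": [
    [[-0.002,0,0.12,0,0,0,0.5],[-0.002,0,0.24,0,0,0,0.5],[-0.002,0,0.33,0,0,0,0.5],[-0.002,0,0.38,0,0,0,0.5],[-0.002,0,0.395,0,0,0,0.5],[-0.002,0,0.395,0,0,0,0.5],[-0.002,0,0.395,0,0,0,0.5]]
  ]
}}

```text
time_s: 10.33
tool_pos: [0.4412, -0.323, 0.0078]
tool_rot: [180.0, -0.0, 16.0]
force: [-0.4, -0.4, -0.3]
grip_width: 0.0437
grasp_force: 0.0
```

{"api": "servo_tool", "payload": {
  "series": [
    [[0,0,0,0,0,0,0],[0,0,0,0,0,0,0],[0,0,0,0,0,0,0],[0,0,0,0,0,0,0],[0,0,0,0,0,0,0],[0,0,0,0,0,0,0],[0,0,0,0,0,0,0],[0,0,0,0,0,0,0],[0,0,0,0,0,0,0]]
  ],
  "grip_force": 40
}}

```text
time_s: 11.08
tool_pos: [0.4411, -0.3225, 0.0074]
tool_rot: [-180.0, -0.0, 16.0]
force: [0.1, -0.9, 1.9]
grip_width: 0.0102
grasp_force: 40.0
```

{"api": "servo_tool", "payload": {
  "series": [
    [[0,0,-0.05,0,0,0,0],[0,0,-0.15,0,0,0,0],[0,0,-0.28,0,0,0,0],[0,0,-0.4,0,0,0,0],[0,0,-0.45,0,0,0,0],[0,0,-0.45,0,0,0,0]]
  ]
}}

```text
time_s: 11.58
tool_pos: [0.4431, -0.3242, 0.1462]
tool_rot: [179.8, -0.4, 16.0]
force: [-0.1, -0.5, -0.6]
grip_width: 0.0099
grasp_force: 40.0
```

```bash
python3 -c "
from h import *
delta([.468,-.0433,.13],16);print(get_obs()['qpos'])"
```

```text
delta [ 0.3374 -0.8774  0.0522] [ 0.0014 -0.002  -0.0001] pos [ 0.4431 -0.3242  0.1462] rot [179.75  -0.35  15.98] t 11.5833 F [-0.1 -0.5 -0.6]
[-11.82350803  11.6160898   50.87634403 105.18079396  -9.90094989
  67.32388206 -31.76343758]
```

{"api": "servo_tool", "payload": {
  "series": [
    [[0.337,-0.877,0.03,0,0,0,0],[0.337,-0.877,0.03,0,0,0,0],[0.337,-0.877,0.03,0,0,0,0],[0.337,-0.877,0.03,0,0,0,0],[0.337,-0.877,0.03,0,0,0,0],[0.337,-0.877,0.03,0,0,0,0],[0.337,-0.877,0.03,0,0,0,0],[0.337,-0.877,0.03,0,0,0,0],[0.337,-0.877,0.03,0,0,0,0],[0.337,-0.877,0.03,0,0,0,0],[0.337,-0.877,0.03,0,0,0,0]]
  ]
}}

```text
time_s: 12.5
tool_pos: [0.4651, -0.0432, 0.1326]
tool_rot: [180.0, 0.1, 15.9]
force: [0.5, -0.1, -0.1]
grip_width: 0.0098
grasp_force: 40.0
```

```bash
python3 -c "
from h import *
delta([.468,-.0433,.104],16);print(get_obs()['qpos'])
t=cam('top');s=cam('side');f=t['frame'];g=s['frame']
a=cv2.resize(f[180:260,285:365],(400,400),interpolation=cv2.INTER_CUBIC);b=cv2.resize(g[160:260,260:360],(400,400),interpolation=cv2.INTER_CUBIC)
save(np.hstack([a,b]),'clip3.png')
z=get_obs()['tool_pos'][2]
for c,n in((t,'top'),(s,'side')):
    P=cloud(c);b=sel(P,.53,-.03,.05,z-.008,z+.0);print(n,len(b),b[:,:].mean(0).round(4))
    b=sel(P,.571,-.0138,.02,.108,.118);print(minc(b))
"
```

```text
delta [0.0095 0.0029 0.0953] [ 0.0001  0.0004 -0.0008] pos [ 0.4651 -0.0432  0.1326] rot [1.7998e+02 6.0000e-02 1.5850e+01] t 12.5 F [ 0.5 -0.1 -0.1]
[-34.8071342   -1.25639081  36.81413299 115.87673527   0.86684064
  65.18737749 -72.51130435]
top 28 [ 0.5317 -0.0227  0.1295]
(0.5715, -0.0138, 0.0107)
side 17 [ 0.5001 -0.0316  0.1304]
(0.0, 0.0, 0.0)
```

View pics/clip3.png

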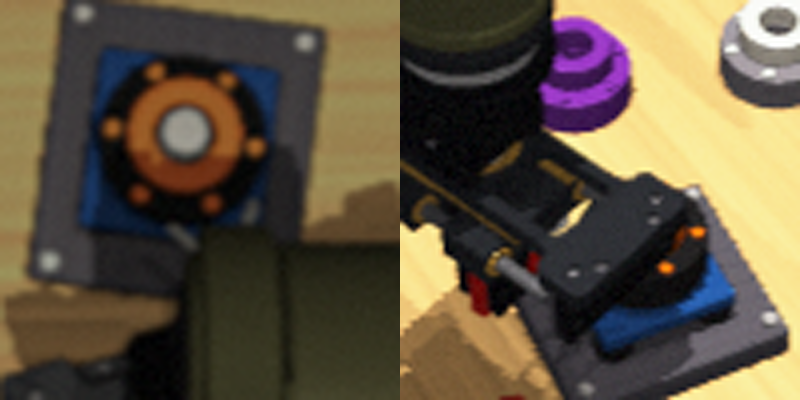

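The wheel is on the axle in both views (top crop (185,130)). The two clip leg tips peek out under the arm at (180,235) and (252,212), on either side of the axle line. I'll measure them.

```bash
python3 -c "
from h import *
o=get_obs();p=o['tool_pos'];a=np.radians(o['tool_rot'][2]);u=np.array([np.cos(a),np.sin(a)]);v=np.array([-u[1],u[0]])
t=cam('top');P=cloud(t);b=sel(P,.535,-.025,.03,p[2]-.012,p[2]+.004)
d=b[:,:2]-p[:2];print(np.c_[d@u,d@v,b[:,2]][np.argsort(d@v)].round(4))
d=np.array([.5713,-.0138])-p[:2];print('axle',d@u,d@v)
"
```

```text
[[ 0.0736 -0.0177  0.1278]
 [ 0.0715 -0.0168  0.1317]
 [ 0.0696 -0.0162  0.1318]
 [ 0.0678 -0.0158  0.1295]
 [ 0.074  -0.0154  0.1322]
 [ 0.0722 -0.015   0.1305]
 [ 0.0703 -0.0144  0.1305]
 [ 0.0684 -0.0139  0.13  ]
 [ 0.0665 -0.0134  0.1289]
 [ 0.0709 -0.0125  0.13  ]
 [ 0.069  -0.0119  0.1302]
 [ 0.067  -0.0113  0.1316]
 [ 0.0654  0.0097  0.1273]
 [ 0.0634  0.0105  0.13  ]
 [ 0.0677  0.0112  0.131 ]
 [ 0.0659  0.0117  0.128 ]
 [ 0.0639  0.0125  0.1322]
 [ 0.0702  0.0126  0.1311]
 [ 0.0684  0.013   0.1283]
 [ 0.0664  0.0137  0.1303]
 [ 0.0726  0.0138  0.1309]
 [ 0.0707  0.0145  0.1326]
 [ 0.0753  0.015   0.1274]
 [ 0.0689  0.015   0.131 ]
 [ 0.0732  0.0158  0.1314]
 [ 0.0715  0.0162  0.128 ]
 [ 0.0695  0.0168  0.1293]
 [ 0.0738  0.0176  0.1297]
 [ 0.072   0.0181  0.1286]]
axle 0.11001911275416904 -0.0006154683543624848
```

{"api": "servo_tool", "payload": {
  "series": [
    [[0,0.002,0.04,0,0,0,0],[0,0.002,0.08,0,0,0,0],[0,0.002,0.094,0,0,0,0],[0,0.002,0.094,0,0,0,0],[0,0.002,0.094,0,0,0,0],[0,0.002,0.094,0,0,0,0]]
  ]
}}

```text
time_s: 13.15
tool_pos: [0.4662, -0.0425, 0.1055]
tool_rot: [180.0, -0.1, 16.0]
force: [0.1, 0.1, -1.0]
grip_width: 0.0097
grasp_force: 40.0
```

```bash
cat >> h.py <<'E'
def ax():
    o=get_obs();p=o['tool_pos'];a=np.radians(o['tool_rot'][2]);u=np.array([np.cos(a),np.sin(a)]);v=np.array([-u[1],u[0]])
    d=np.array([.5713,-.0138])-p[:2];print('axle rest ahead',d@u,'left',d@v,'z',p[2],'Falong',o['force'][:2]@u,o['force'][:2]@v,o['tool_rot'])
E
python3 -c "
from h import *
ax()"
```

```text
axle rest ahead 0.10895445861498215 left -0.0013297318724499567 z 0.10553088516192433 Falong 0.1698150441811278 0.08552052075278607 [ 1.79991803e+02 -5.36827114e-02  1.59660020e+01]
```

{"api": "servo_tool", "payload": {
  "series": [
    [[0.03,0.004,0.004,0,0,0,0],[0.06,0.004,0.004,0,0,0,0],[0.09,0.004,0.004,0,0,0,0],[0.11,0.004,0.004,0,0,0,0],[0.12,0.004,0.004,0,0,0,0],[0.12,0.004,0.004,0,0,0,0],[0.12,0.004,0.004,0,0,0,0]]
  ]
}}

```text
time_s: 13.73
tool_pos: [0.5005, -0.0336, 0.1036]
tool_rot: [180.0, 0.0, 16.0]
force: [0.4, -0.8, -0.8]
grip_width: 0.0097
grasp_force: 40.0
```

```bash
python3 -c "
from h import *
ax()"
```

```text
axle rest ahead 0.07347958268619811 left -0.00048822345728787714 z 0.10363674349278246 Falong 0.12603365019226226 -0.9135559393631115 [1.79989560e+02 4.14416950e-02 1.59944744e+01]
```

{"api": "servo_tool", "payload": {
  "series": [
    [[0.01,0.001,-0.002,0,0,0,0],[0.02,0.001,-0.002,0,0,0,0],[0.03,0.001,-0.002,0,0,0,0],[0.03,0.001,-0.002,0,0,0,0],[0.03,0.001,-0.002,0,0,0,0]]
  ]
}}

```text
time_s: 14.15
tool_pos: [0.5095, -0.0312, 0.1043]
tool_rot: [180.0, 0.0, 16.0]
force: [0.0, 0.0, 0.2]
grip_width: 0.0096
grasp_force: 40.0
```

{"api": "servo_tool", "payload": {
  "series": [
    [[0.01,0,0,0,0,0,0],[0.02,0,0,0,0,0,0],[0.02,0,0,0,0,0,0],[0.02,0,0,0,0,0,0]]
  ]
}}

```text
time_s: 14.48
tool_pos: [0.5145, -0.0298, 0.1038]
tool_rot: [-180.0, 0.1, 16.0]
force: [-2.3, -0.8, -1.8]
grip_width: 0.0095
grasp_force: 40.0
```

{"api": "servo_tool", "payload": {
  "series": [
    [[0.01,0,0,0,0,0,0],[0.02,0,0,0,0,0,0],[0.02,0,0,0,0,0,0],[0.02,0,0,0,0,0,0]]
  ]
}}

```text
time_s: 14.82
tool_pos: [0.5196, -0.0283, 0.1037]
tool_rot: [-180.0, 0.2, 16.0]
force: [-4.7, -0.5, 0.0]
grip_width: 0.0098
grasp_force: 40.0
```

{"api": "servo_tool", "payload": {
  "series": [
    [[0.007,0,0,0,0,0,0],[0.014,0,0,0,0,0,0],[0.02,0,0,0,0,0,0],[0.02,0,0,0,0,0,0]]
  ]
}}

```text
time_s: 15.15
tool_pos: [0.5245, -0.027, 0.1036]
tool_rot: [-180.0, 0.3, 16.0]
force: [-7.9, -2.3, 1.1]
grip_width: 0.0095
grasp_force: 40.0
```

{"api": "servo_tool", "payload": {
  "series": [
    [[0.005,0,0,0,0,0,0],[0.01,0,0,0,0,0,0],[0.013,0,0,0,0,0,0],[0.013,0,0,0,0,0,0]]
  ]
}}

```text
time_s: 15.48
tool_pos: [0.5276, -0.0263, 0.1036]
tool_rot: [-179.9, 0.4, 16.0]
force: [-9.0, -2.0, 1.7]
grip_width: 0.0095
grasp_force: 40.0
```

{"api": "servo_tool", "payload": {
  "series": [
    [[0.005,0,0,0,0,0,0],[0.01,0,0,0,0,0,0],[0.01,0,0,0,0,0,0]]
  ]
}}

```text
time_s: 15.73
tool_pos: [0.5302, -0.0256, 0.1035]
tool_rot: [-179.9, 0.4, 15.9]
force: [-9.7, -2.9, 3.8]
grip_width: 0.0098
grasp_force: 40.0
```

{"api": "servo_tool", "payload": {
  "series": [
    [[0.005,0,0,0,0,0,0],[0.01,0,0,0,0,0,0],[0.01,0,0,0,0,0,0]]
  ]
}}

```text
time_s: 15.98
tool_pos: [0.5326, -0.025, 0.1035]
tool_rot: [-179.9, 0.5, 15.9]
force: [-11.4, -2.5, 4.1]
grip_width: 0.0096
grasp_force: 40.0
```

```bash
python3 -c "
from h import *
ax()"
```

```text
axle rest ahead 0.0402523910036175 left 0.00013961729020006003 z 0.10352214468971946 Falong -11.664843086021442 0.7313502436373636 [-179.92891657    0.47460794   15.93587748]
```

{"api": "servo_tool", "payload": {
  "series": [
    [[0.003,0,-0.003,0,0,0,0],[0.007,0,-0.003,0,0,0,0],[0.007,0,-0.003,0,0,0,0]]
  ]
}}

```text
time_s: 16.23
tool_pos: [0.538, -0.0232, 0.1049]
tool_rot: [-180.0, 0.0, 16.0]
force: [-0.4, 0.3, -0.8]
grip_width: 0.0095
grasp_force: 40.0
```

{"api": "servo_tool", "payload": {
  "series": [
    [[0.005,0,0,0,0,0,0],[0.01,0,0,0,0,0,0],[0.01,0,0,0,0,0,0]]
  ]
}}

```text
time_s: 16.48
tool_pos: [0.5403, -0.0225, 0.1051]
tool_rot: [-180.0, 0.1, 16.0]
force: [-5.5, -2.6, 1.4]
grip_width: 0.0098
grasp_force: 40.0
```

Snapped: the force fell from 11.7 N to almost 0, then rose to 6 N as the neck met the stop. I'll ease back slowly with the sprung axle.

{"api": "servo_tool", "payload": {
  "series": [
    [[0,0,0,0,0,0,0],[-0.004,0,0.001,0,0,0,0],[-0.008,0,0.001,0,0,0,0],[-0.012,0,0.002,0,0,0,0],[-0.016,0,0.002,0,0,0,0],[-0.02,0,0.002,0,0,0,0],[-0.02,0,0.002,0,0,0,0],[-0.02,0,0.002,0,0,0,0],[-0.02,0,0.002,0,0,0,0]]
  ]
}}

```text
time_s: 17.23
tool_pos: [0.5356, -0.0238, 0.1049]
tool_rot: [-180.0, -0.0, 16.0]
force: [-3.3, -1.7, 1.7]
grip_width: 0.0096
grasp_force: 40.0
```

```bash
python3 -c "
from h import *
ax()
c=cam('top');P=cloud(c);b=sel(P,.58,-.0138,.03,.108,.118);print(len(b),minc(b),b.mean(0))
"
```

```text
axle rest ahead 0.03708981009096893 left -0.0002628302813871379 z 0.10485411195442226 Falong -3.662396769453505 -0.7656451924861883 [-1.79998974e+02 -2.92770646e-02  1.60006457e+01]
0 (0.0, 0.0, 0.0) [nan nan nan]<string>:4: RuntimeWarning: Mean of empty slice.
  ret = um.true_divide(
```

{"api": "servo_tool", "payload": {
  "series": [
    [[-0.003,0,0.001,0,0,0,0],[-0.006,0,0.001,0,0,0,0],[-0.01,0,0.002,0,0,0,0],[-0.013,0,0.002,0,0,0,0],[-0.017,0,0.002,0,0,0,0],[-0.017,0,0.002,0,0,0,0],[-0.017,0,0.002,0,0,0,0]]
  ]
}}

```text
time_s: 17.87
tool_pos: [0.5307, -0.0252, 0.1042]
tool_rot: [-180.0, -0.0, 16.0]
force: [-1.3, -0.1, 1.5]
grip_width: 0.0102
grasp_force: 40.0
```

```bash
python3 -c "
from h import *
ax()"
```

```text
axle rest ahead 0.04215680459805453 left -0.00025047110736043515 z 0.10424737633279901 Falong -1.3099500895526521 0.27715071464146895 [-1.79997703e+02 -4.49561019e-02  1.59946594e+01]
```

{"api": "servo_tool", "payload": {
  "series": [
    [[0,0,0,0,0,0,0.4],[0,0,0,0,0,0,0.4],[0,0,0,0,0,0,0.4],[0,0,0,0,0,0,0.4],[0,0,0,0,0,0,0.4]]
  ]
}}

```text
time_s: 18.28
tool_pos: [0.5305, -0.0252, 0.104]
tool_rot: [180.0, -0.0, 16.0]
force: [0.6, -0.5, -0.4]
grip_width: 0.0319
grasp_force: 0.0
```

{"api": "servo_tool", "payload": {
  "series": [
    [[0,0,-0.1,0,0,0,0.4],[0,0,-0.2,0,0,0,0.4],[0,0,-0.3,0,0,0,0.4],[0,0,-0.4,0,0,0,0.4],[0,0,-0.4,0,0,0,0.4]]
  ]
}}

```text
time_s: 18.7
tool_pos: [0.534, -0.0255, 0.2303]
tool_rot: [179.9, -0.6, 16.0]
force: [0.8, 0.6, -0.2]
grip_width: 0.0347
grasp_force: 0.0
```

{"api": "servo_tool", "payload": {
  "series": [
    [[0,0.8,0,0,0,0,0.4],[0,0.8,0,0,0,0,0.4],[0,0.8,0,0,0,0,0.4],[0,0.8,0,0,0,0,0.4],[0,0.8,0,0,0,0,0.4],[0,0.8,0,0,0,0,0.4],[0,0.8,0,0,0,0,0.4],[0,0.8,0,0,0,0,0.4]]
  ]
}}

```text
time_s: 19.37
tool_pos: [0.5956, -0.2589, 0.223]
tool_rot: [179.9, 0.1, 15.7]
force: [-0.4, 0.3, -0.4]
grip_width: 0.0347
grasp_force: 0.0
```

```bash
python3 -c "
from h import *
t=cam('top');s=cam('side');f=t['frame'];g=s['frame']
a=cv2.resize(f[170:250,280:360],(400,400),interpolation=cv2.INTER_CUBIC);b=cv2.resize(g[170:250,280:360],(400,400),interpolation=cv2.INTER_CUBIC)
save(np.hstack([a,b]),'fin.png')
for c in(t,s):
    P=cloud(c);b=sel(P,.575,-.0138,.03,.108,.118);print('head',len(b),minc(b))
    b=sel(P,.575,-.0138,.04,.09,.0975);print('boss',b.mean(0).round(4),minc(b))
    b=sel(P,.528,-.027,.03,.121,.134);print('tab',len(b),cv2.minAreaRect(b[:,:2].astype(np.float32)*1000),b[:,2].mean())
"
```

```text
head 87 (0.5714, -0.0134, 0.0106)
boss [ 0.5733 -0.0139  0.0954] (0.5678, -0.0175, 0.0284)
tab 66 ((525.8385009765625, -26.275012969970703), (25.59425926208496, 9.814604759216309), 15.28941822052002) 0.12608586744565847
head 70 (0.5734, -0.0111, 0.0155)
boss [ 0.5718 -0.0214  0.0952] (0.5688, -0.0125, 0.0269)
tab 62 ((525.2275390625, -25.674362182617188), (25.878952026367188, 12.174489974975586), 10.737334251403809) 0.12597863703159567
```

View pics/fin.png

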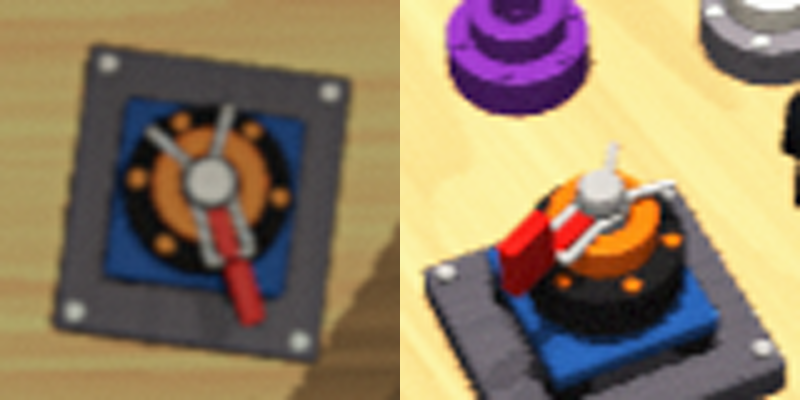

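The clip straddles the neck with the head at (212,180) in the crop. The tab centre is 47.4 mm from the axis (47 expected), the wheel is seated and the arm is clear. Handing in.

```bash
python3 -c "
from h import *
print(env.sign_off())"
```

```text
the job is handed in; nothing more can be done
None
```

The job is handed in at about 19.5 s: the wheel sits on its washer and the clip has snapped onto the axle neck, its eye about 1 mm from the axis by camera, with a highest measured push of about 12 N; no verdict was returned.

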